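Set the coffee grinder from espresso to filter coffee

ROBOT

A 6-joint arm with a two-finger parallel gripper is mounted at the origin on a cart in front of the work surface, level with it; the furniture and walls round the work are solid. World frame = base frame: x ahead of the robot, y to its left, z up, the work surface at z = 0. Lengths are in m, angles in rad, forces in N, time in s.
With the tool pointing down it reaches from about 0.25 to 0.725 m from the base axis. Payload 4 kg.
Tool frame: the origin (TCP) lies midway between the tips of the shut fingers; the grasp point (between the pads) lies bot.pinch_z behind it (bot.pinch_z is the distance from the TCP to the grasp point, in m); z points along the fingers, y is the line along which they close (so a half turn about z gives the same grasp; the last joint's range is limited). The gripper opens to 85 mm and grips with 20 to 120 N. Pads are 22 mm wide; open, the fingers measure 114 mm over their backs; the gripper's body (76 mm by 85 mm) begins 54 mm behind the grasp point. The pads swing forward as they close: fully open they stand 13 mm farther back than shut.
Start: joints at [0, 0.241, 0.005, 1.335, 0, 1.571], TCP at [0.5, -0, 0.231] pointing down, gripper open.
Joint ranges: [-2.72, 2.72], [-1.05, 1.87], [-1.09, 1.28], [-1.99, 2.15], [-1.42, 1.44], [-3.14, 3.14]. Speed limits (rad/s): [2.79, 2.79, 3.14, 3.14, 3.14, 3.14].

INTERFACE

Orientations are given as a unit quaternion [x, y, z, w].
In Python, from workcell import bot, viewer, get_obs gives the robot as it stands (bot), with the cameras (viewer) and the readings as plain functions.
- The arm moves only by the tool nudge_tcp, called after "Request:" as name(argument=value, ...) on one line, values as JSON. Schema: {"type":"object","properties":{"rows":{"type":"string"},"only":{"type":"string"},"quiet":{"type":"boolean"},"lines":{"type":"string"}},"required":["rows"],"additionalProperties":false}. rows is a string of 1 to 10 rows, parted by semicolons, with the numbers parted by commas; each row has 7 numbers: a rotation vector rx, ry, rz in normalised numbers (1 is pi rad), then dx, dy, dz in normalised numbers (1 is 0.6 m), then the finger opening in m; each row is the pose to reach, as a shift and turn from the pose commanded when the call began, along the tool's axes at that moment; what a row does not reach only later rows make up. A row lasts 1/8 s, in which the tool goes at most 0.0625 m and 0.188 rad, less where a joint would pass 70% of its speed; a pose out of reach is approached as far as the arm can. The fingers move at their own pace and stop on an object; the grip force is fixed at half the most. Time passes only in rows, so rows that do not move let the fingers close. The tool returns the time, the measured TCP pose, the force, the opening and the grip force at its end. only (a regular expression) keeps the lines of the reply that match it, lines (a string "A,B") keeps lines A to B, and quiet returns only ok. Input that does not fit is refused with a message, and nothing moves.
- get_obs(): the state, without advancing time (a new reading comes with each control period).
- viewer.camera(name): name is "scene" or "side" or "wrist"; returns the picture (480x640x3 uint8, red, green, blue); there is no depth.
- viewer.calibration(name): a dict with "mtx" (3x3 intrinsics, pixels), "R" (3x3) and "t" (3): a world point X has camera coordinates R X + t. Camera axes: x right, y down, z forward; pixel columns grow to the right and rows downward; lengths in m; the calibration is good to about 2 mm. A picture is of the moment at which its call begins: read the wrist's pose just before it. calibration takes no time and is no camera call; for the wrist camera it gives the pose at the moment of the call.
- bot.job_done(): hands the job in; it is judged then, once.
The state is a dict: "clock": time; "joint_pos": joint angles; "joint_vel": joint speeds; "tau": joint torques, N m; "eef_pos": TCP position; "tool_rot": TCP orientation; "ft_force": force on the tool from outside, world axes, zero at the start; "ft_torque": the same for the moment, N m; "grip_width": finger opening in m; "grasp_force": force on a finger pad.
Only numpy, scipy, OpenCV 4.12 (cv2) and the standard library are available. Lean on these libraries where they do the work, as an engineer would, in place of code of your own. Each camera call takes 0.05 s, during which the arm holds its last target. There are 200 camera calls.

TASK

The coffee grinder has its back to you. Set it for filter coffee: press its winged collar down against the spring to free the catch, turn it until the pointer on the far rim stands at the long tick of the scale, and let the collar spring fully up so that it is locked in the notch there. Do not force the collar round against its catch, and leave the cups, the mills and the bell where they stand.

Things in the scene. Friction and masses are not known exactly. Their poses are not given: they have to be found in the camera images.
- grinder: Coffee grinder, fixed; foot 218 x 148 mm. Origin on the table on the collar's axis; +x: its front (spout, tray, scale), facing away from the robot. On the front of its sloping black bezel (radius 69-82 mm, z 126-139 mm) are seven white ticks 20 deg apart, -60 to +60 deg about z from +x; that at +40 deg is long and runs down over the rim. Small dot: fine end (-), large dot: coarse end (+).
- collar: Steel collar on top of the grinder, turning about the vertical: disc, radius 66 mm, 16 mm thick. Origin on the axis at its underside, 155 mm above the table when fully raised; +x: towards its pointer. It turns up to 69 deg either side of the grinder's +x and stays where it is left. It starts on the fine (-) side of the long tick, at least 30 deg short of it, in a notch or between two.
- collar_top (a point): On the axis at the level of the collar's flat top face, 171 mm above the table when raised (a black lid, radius 27 mm, stands 12 mm above it here). A spring holds the collar up: pressing it down takes about 6 N at first and 9 N at the bottom stop, 10 mm down. It rises by itself when let go.
- wing (a point): Middle of one of the collar's four upright wings, 47 mm from the axis, 12 mm above the top face. The wings stand at 45, 135 (this one), 225 and 315 deg from the pointer: radius 32 to 62 mm, 8 mm thick, 22 mm high above the top face. Push a wing sideways to turn the collar.
- catch (a point): The collar's catch, hidden in the housing under the pointer, 45 mm from the axis. It locks in a notch near each tick (up to 6 deg off it, differing by machine; 1.3 deg of play each way). Locked = fully raised; it then turns only if pressed more than 6 mm down. Between notches the let-go collar rides 6 mm low, drags with 4 to 6 N at a wing, and springs up and stops dead at the next notch.
- pointer_tip (a point): Tip of the bent steel pointer on the collar's rim, 78.5 mm from the axis; 147 mm above the table when the collar is fully raised, about 141 mm between notches, 137 mm when pressed to the bottom.
- filter_mark (a point): Middle of the long tick, on the bezel 78 mm from the axis at +40 deg, 130 mm above the table: the filter-coffee setting. The next notches lie 20 deg to either side of its own.
- tray_cup: Coffee cup (66 x 87 x 58 mm, loose) on the grinder's tray under the spout. Origin at its underside. A bystander.
- spare_cup: Coffee cup (66 x 87 x 58 mm, loose) standing on the table to the left. Origin at its underside. A bystander.
- salt_mill: Light wooden mill, 57 mm wide, 162 mm tall, loose, behind the grinder. Origin at its underside. A bystander.
- pepper_mill: Dark wooden mill, 57 mm wide, 174 mm tall, loose, behind the grinder. Origin at its underside. A bystander.
- service_bell: Counter bell, 75 mm wide, 57 mm tall, loose, in front, to the right. Origin at its underside. A bystander.

How it is judged:
By the outcome, as a careful person would: the job done as asked, in the order asked, and still so for the second after the job is handed in, with the robot touching nothing.
It also fails if it takes over 45 s, if anything falls off the work surface, if the arm or the gripper's body presses on something with over 40 N, if the wrist force passes 120 N, or if a joint passes its speed limit or range.

## Working session

There is one attempt and no reset: what is moved stays moved. The work goes in short steps, Python scripts to look and compute and a tool call to move; the robot and the scene stay as the last step left them, time stands still between calls to the robot, and variables do not carry over. Pictures are saved under pics/ and viewed, at most 10 in all, crops included, and the job is handed in when it is done.

```bash
ls; mkdir -p pics
```

Run:
```python
from workcell import bot, viewer, get_obs
import cv2
for n in("scene","side"):
    cv2.imwrite(f"pics/{n}0.png",viewer.camera(n)[:,:,::-1])
    c=viewer.calibration(n);print(n,c['mtx'].round(1).tolist(),c['R'].round(3).tolist(),c['t'].round(3).tolist(), (-c['R'].T@c['t']).round(3))
o=get_obs();print(o['clock'],o['eef_pos'],o['tool_rot'],o['grip_width'],bot.pinch_z)
```

```text
pics
workcell.py
scene [[539.3, 0.0, 316.5], [0.0, 539.3, 231.8], [0.0, 0.0, 1.0]] [[-0.774, -0.633, 0.017], [-0.279, 0.317, -0.907], [0.569, -0.706, -0.422]] [0.494, 0.271, 1.027] [-0.126  0.952  0.671]
side [[565.7, 0.0, 318.7], [0.0, 565.7, 230.3], [0.0, 0.0, 1.0]] [[-0.99, -0.144, 0.002], [-0.083, 0.558, -0.826], [0.118, -0.817, -0.564]] [0.571, 0.133, 1.407] [0.411 1.158 0.902]
0.1 [ 4.99436056e-01 -1.78442311e-05  2.30498246e-01] [ 7.07135482e-01  7.07077437e-01 -6.64616281e-04 -6.82843925e-04] 0.0853147315073686 0.0187
```

View pics/scene0.png

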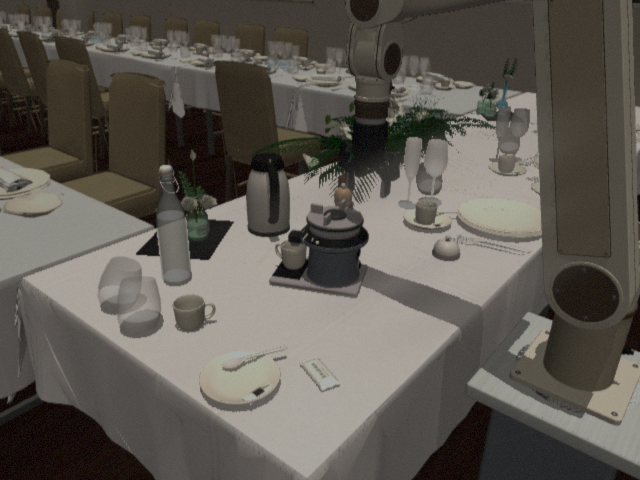

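View pics/side0.png

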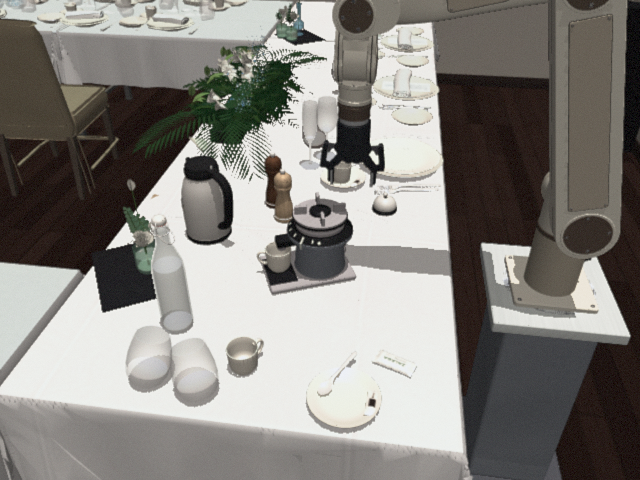

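Run:
```python
import cv2
for n,x,y in(("scene",265,185),("side",255,185)):
    im=cv2.imread(f"pics/{n}0.png")[y:y+114,x:x+114]
    im=cv2.convertScaleAbs(im,alpha=1.6)
    cv2.imwrite(f"pics/{n}0c.png",cv2.resize(im,(570,570),interpolation=cv2.INTER_CUBIC))
```

```text
(no output)
```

View pics/scene0c.png

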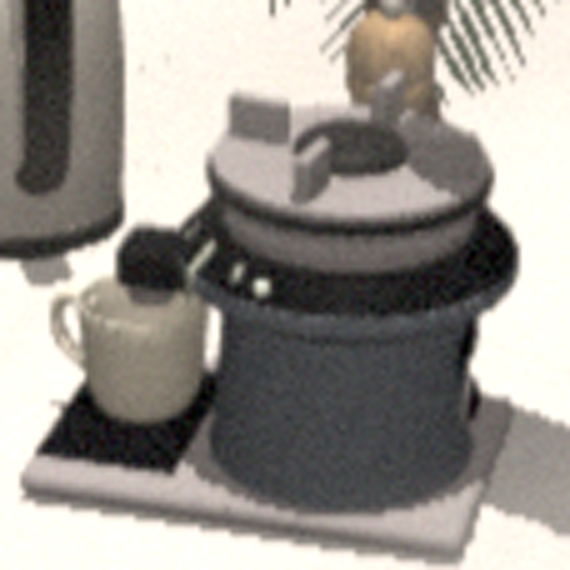

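View pics/side0c.png

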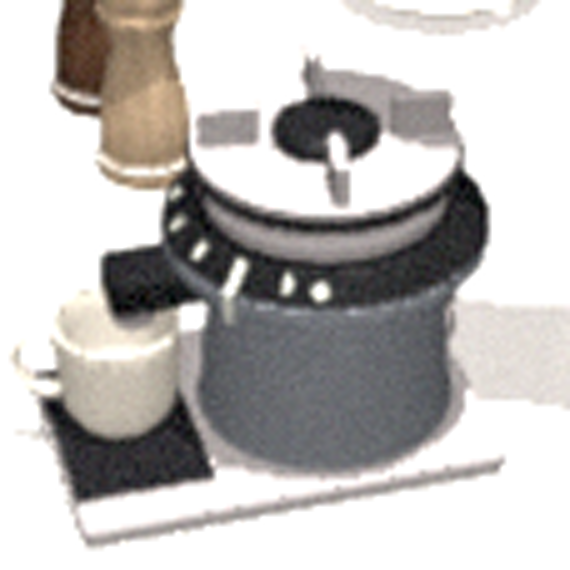

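Create fit.py:
```python
import numpy as np
from workcell import bot, viewer, get_obs
from scipy.optimize import least_squares
C={n:viewer.calibration(n) for n in("scene","side")}
O={"scene":(265,185),"side":(255,185)}
def P(n,X):
    c=C[n];v=c['mtx']@(c['R']@X+c['t']);return v[:2]/v[2]
def pt(p,r,a,z):
    a=np.radians(a)+p[2];return np.array([p[0]+r*np.cos(a),p[1]+r*np.sin(a),z])
# (cam,u,v,kind,r,a,z)
S=[("side",235,270,'g',.078,40,.130),("side",287,283,'g',.0755,60,.1325),("side",200,250,'g',.0755,20,.1325),("side",178,223,'g',.0755,0,.1325),
("scene",202,257,'g',.078,40,.132),("scene",238,272,'g',.0755,60,.1325),("scene",352,147,'c',0,0,.183),("side",326,128,'c',0,0,.183)]
W=[("side",341,170,.062,0),("side",332,131,.032,0),("side",198,115,.062,-90),("side",256,108,.032,-90),("side",450,92,.062,90),("side",392,96,.032,90),
("scene",232,95,.062,-90),("scene",290,101,.032,-90),("scene",298,165,.062,0),("scene",325,140,.032,0),("scene",475,152,.062,90)]
def res(p):
    o=[]
    for n,u,v,k,r,a,z in S: o.append(P(n,pt(p,r,a,z-(p[4] if k=='c' else 0)))*5-5*np.array(O[n])-[u,v])
    for n,u,v,r,a in W: o.append(P(n,pt([p[0],p[1],p[3]],r,a,.193-p[4]))*5-5*np.array(O[n])-[u,v])
    return np.concatenate(o)
s=least_squares(res,[.45,.1,0,1.5,0],loss='soft_l1',f_scale=4)
p=s.x;print(p[:2],np.degrees(p[2:4]),p[4]);print(res(p).reshape(-1,2).round(1).tolist())
d=np.degrees(p[3]-p[2]);print("pointer rel",[(d-45-90*k+180)%360-180 for k in range(4)])
```

```bash
python3 fit.py
```

```text
[0.57199791 0.01594418] [ 25.35534164 104.58734055] 0.005403016969670324
[[-0.2, 7.4], [1.7, 0.1], [-1.7, -1.2], [-2.7, -1.8], [-1.6, 0.0], [0.2, 3.5], [-0.2, -6.8], [-1.3, -10.0], [-1.2, 0.8], [0.4, 5.0], [-2.4, -7.3], [2.3, -3.9], [2.8, 1.1], [-1.0, 0.6], [0.5, 2.9], [0.0, 7.7], [0.8, 2.8], [0.3, 4.4], [1.8, -8.0]]
pointer rel [np.float64(34.2319989067814), np.float64(-55.7680010932186), np.float64(-145.7680010932186), np.float64(124.23199890678143)]
```

Scene crop: lid at full-frame px (335,214), long tick at (305,236). Side crop: lid at (320,211), long tick at (302,239), and wings pointing left, right, near and far. The fit puts the axis at (0.572, 0.016), yaw 25°, and the collar about 56° to the fine side of +x. The plan is to straddle the lid with open fingers in the wing gaps, press down and rotate.

Units first: shifts go in shares of 0.6 m and turns go in shares of pi rad. So 0.0725 m / 0.6 = 0.1208, 0.016 m / 0.6 = 0.0267, 0.53 rad / 3.1416 = 0.1687.

Request:
nudge_tcp(rows="0,0,0.0573,0.01,0.04,0,0.085;0,0,0.1146,0.02,0.08,0,0.085;0,0,0.1687,0.0267,0.1208,0,0.085;0,0,0.1687,0.0267,0.1208,0,0.085;0,0,0.1687,0.0267,0.1208,0,0.085")

```text
clock: 0.72
eef_pos: [0.5716, 0.0159, 0.2307]
tool_rot: [0.867, 0.498, -0.001, -0.0]
ft_force: [0.2, -0.3, -1.1]
grip_width: 0.0852
grasp_force: 0.0
```

Run:
```python
from workcell import bot, viewer, get_obs
import cv2,numpy as np
from scipy.spatial.transform import Rotation as R
o=get_obs();c=viewer.calibration("wrist")
im=viewer.camera("wrist")[:,:,::-1].copy()
cv2.imwrite("pics/w1.png",cv2.convertScaleAbs(im,alpha=1.5))
r=R.from_quat(o['tool_rot']).as_matrix();print(o['eef_pos'],r.round(3).tolist(),o['joint_pos'].round(3) if hasattr(o['joint_pos'],'round') else o['joint_pos'],o['ft_force'])
for h in(0,.006):
  v=c['mtx']@(c['R']@np.array([.572,.016,.171-h])+c['t']);print("pred axis top px",v[:2]/v[2])
  for a in (14.6,104.6,194.6,284.6):
    a=np.radians(a);v=c['mtx']@(c['R']@np.array([.572+.062*np.cos(a),.016+.062*np.sin(a),.193-h])+c['t']);print(v[:2]/v[2])
np.savez("w1.npz",**c)
```

```text
[0.57155907 0.01590809 0.23068757] [[0.504, 0.864, -0.002], [0.864, -0.504, -0.0], [-0.001, -0.002, -1.0]] [ 0.028  0.387  0.207  1.393 -0.     2.127] [ 0.20421751 -0.25508712 -1.05049404]
pred axis top px [314.61661801 261.35434676]
[395.42323754 202.25639694]
[233.4510344  201.88749536]
[244.33763859 339.48027854]
[384.44281364 339.89329075]
pred axis top px [314.67247734 257.86577977]
[393.0617993  199.89353329]
[235.953869   199.53751379]
[246.22763876 333.85151321]
[382.67846777 334.25000681]
```

View pics/w1.png

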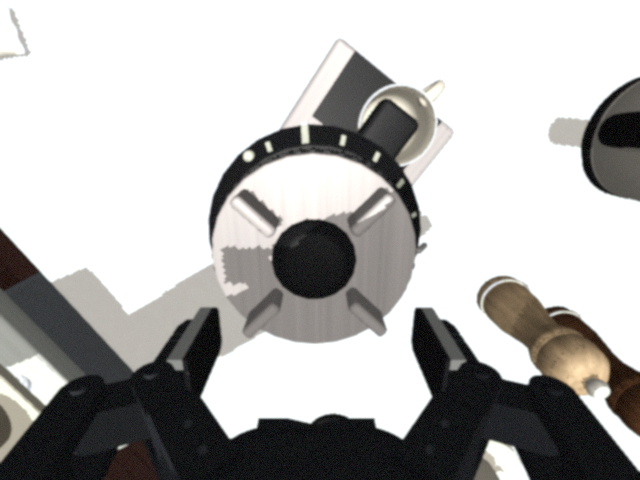

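Wings' outer ends are at (392,197), (235,200), (247,332) and (383,333), matching the fit with the collar 6 mm low. The pointer is at (422,247) and the long tick at (304,133). The fingers clear the wings, so I descend.

To row units: 0.075 m / 0.6 = 0.125, 0.072 m / 0.6 = 0.12.

Request:
nudge_tcp(rows="0,0,0,0,0,0.0667,0.085;0,0,0,0,0,0.12,0.085;0,0,0,0,0,0.125,0.085;0,0,0,0,0,0.125,0.085")

```text
clock: 1.27
eef_pos: [0.5711, 0.0157, 0.1579]
tool_rot: [0.868, 0.497, -0.001, -0.0]
ft_force: [-4.2, -0.3, 5.1]
grip_width: 0.0848
grasp_force: 2.7
```

Request:
nudge_tcp(rows="0,0,0,0,0,0.005,0.085;0,0,0,0,0,0.005,0.085")

```text
clock: 1.52
eef_pos: [0.5714, 0.0158, 0.1557]
tool_rot: [0.868, 0.497, -0.0, -0.0]
ft_force: [-3.9, 0.4, 6.5]
grip_width: 0.0852
grasp_force: 3.1
```

Request:
nudge_tcp(rows="0,0,0,0,0,0.005,0.085;0,0,0,0,0,0.005,0.085")

```text
clock: 1.78
eef_pos: [0.5715, 0.0158, 0.1529]
tool_rot: [0.867, 0.497, 0.0, 0.0]
ft_force: [-3.9, -1.2, 6.1]
grip_width: 0.0848
grasp_force: 3.5
```

To row units: 0.002 m / 0.6 = 0.0033.

Request:
nudge_tcp(rows="0,0,0,0,0,0.0033,0.085;0,0,0,0,0,0.0033,0.085")

```text
clock: 2.02
eef_pos: [0.5715, 0.0158, 0.1511]
tool_rot: [0.867, 0.497, 0.0, 0.0]
ft_force: [-4.8, -1.2, 7.2]
grip_width: 0.0849
grasp_force: 3.9
```

Request:
nudge_tcp(rows="0,0,0,0,0,0.0033,0.085;0,0,0,0,0,0.0033,0.085")

```text
clock: 2.28
eef_pos: [0.5715, 0.0158, 0.1493]
tool_rot: [0.867, 0.497, 0.0, 0.0]
ft_force: [-4.8, -0.8, 8.7]
grip_width: 0.0851
grasp_force: 4.2
```

Run:
```python
from workcell import bot, viewer, get_obs
import cv2
cv2.imwrite("pics/w2.png",cv2.convertScaleAbs(viewer.camera("wrist")[:,:,::-1],alpha=1.5))
```

```text
(no output)
```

View pics/w2.png

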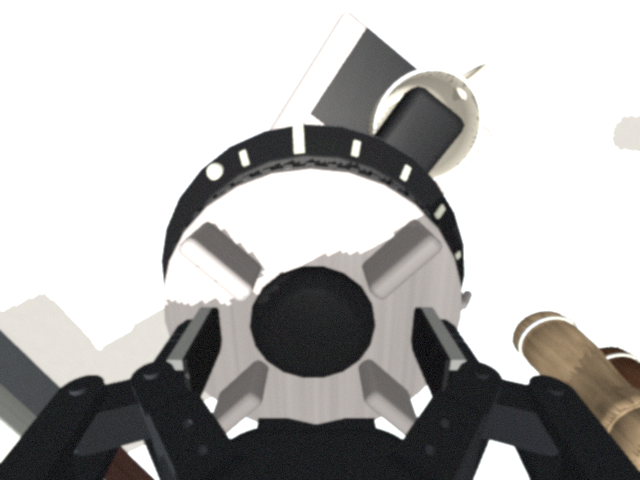

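Picture: fingers sit in the gaps between the wings on either side of the lid, at (200,350) and (435,350). The pointer is at (466,297). Force and height agree that the collar is about 9 mm down. Now turning while pressed.

To row units: -0.7 rad / 3.1416 = -0.2228.

Request:
nudge_tcp(rows="0,0,-0.0382,0,0,0,0.085;0,0,-0.0764,0,0,0,0.085;0,0,-0.1146,0,0,0,0.085;0,0,-0.1464,0,0,0,0.085;0,0,-0.1719,0,0,0,0.085;0,0,-0.1974,0,0,0,0.085;0,0,-0.2228,0,0,0,0.085")

```text
clock: 3.2
eef_pos: [0.5731, 0.0168, 0.15]
tool_rot: [0.643, 0.766, 0.002, 0.001]
ft_force: [-0.8, 2.3, 8.0]
grip_width: 0.0853
grasp_force: 4.1
```

Run:
```python
from workcell import bot, viewer, get_obs
o=get_obs();print(o['ft_torque'],o['joint_pos'])
```

```text
[ 0.36182201  0.6607931  -0.17197619] [0.02834008 0.42690886 0.05481218 1.19476345 0.00166094 1.42576616]
```

Request:
nudge_tcp(rows="0,0,-0.0318,0,0,0,0.085;0,0,-0.0637,0,0,0,0.085;0,0,-0.0955,0,0,0,0.085;0,0,-0.1273,0,0,0,0.085;0,0,-0.1592,0,0,0,0.085;0,0,-0.191,0,0,0,0.085;0,0,-0.2228,0,0,0,0.085;0,0,-0.2228,0,0,0,0.085")

```text
clock: 4.2
eef_pos: [0.5745, 0.0174, 0.1506]
tool_rot: [0.342, 0.94, 0.002, 0.003]
ft_force: [0.5, 3.1, 7.7]
grip_width: 0.085
grasp_force: 4.0
```

Create look.py:
```python
from workcell import bot, viewer, get_obs
import cv2,sys,numpy as np
o=get_obs();print(o['ft_torque'],o['joint_pos'][5])
for n in("wrist","side"):
    im=viewer.camera(n)[:,:,::-1];cv2.imwrite(f"pics/{sys.argv[1]}{n}.png",cv2.convertScaleAbs(im,alpha=1.5))
```

```bash
python3 look.py a
```

```text
[ 0.55837299  0.07968108 -0.03580443] 0.7276834296389786
```

View pics/awrist.png

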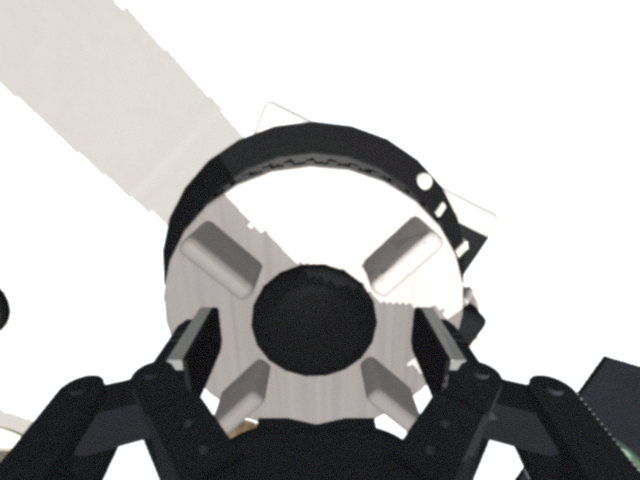

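The collar turned by friction with no wing contact: the wings are in the same pixels as before and the pointer is at (470,297). Measured rotation is 80.4°. The collar started fully raised in a notch, so the filter notch should be exactly 100° from the start, leaving 0.342 rad more.

To row units: -0.342 rad / 3.1416 = -0.1089.

Request:
nudge_tcp(rows="0,0,-0.0286,0,0,0,0.085;0,0,-0.0573,0,0,0,0.085;0,0,-0.0859,0,0,0,0.085;0,0,-0.1089,0,0,0,0.085;0,0,-0.1089,0,0,0,0.085;0,0,-0.1089,0,0,0,0.085")

```text
clock: 5.05
eef_pos: [0.5745, 0.0182, 0.1506]
tool_rot: [0.177, 0.984, 0.003, 0.003]
ft_force: [1.0, 6.6, 7.7]
grip_width: 0.0852
grasp_force: 4.0
```

Run:
```python
from workcell import bot, viewer, get_obs
import numpy as np
q=get_obs()['tool_rot'];print(2*np.degrees(np.arctan2(q[1],q[0]))-59.64)
```

```text
99.92318820379616
```

To row units: -0.004 m / 0.6 = -0.0067, -0.002 m / 0.6 = -0.0033.

Request:
nudge_tcp(rows="0,0,0,0,0,-0.0033,0.085;0,0,0,0,0,-0.0067,0.085;0,0,0,0,0,-0.0067,0.085")

```text
clock: 5.42
eef_pos: [0.5744, 0.0177, 0.1544]
tool_rot: [0.178, 0.984, 0.002, 0.003]
ft_force: [1.5, 4.7, 6.8]
grip_width: 0.0851
grasp_force: 3.3
```

Request:
nudge_tcp(rows="0,0,0,0,0,-0.0033,0.085;0,0,0,0,0,-0.005,0.085;0,0,0,0,0,-0.005,0.085")

```text
clock: 5.8
eef_pos: [0.5743, 0.0174, 0.1571]
tool_rot: [0.178, 0.984, 0.002, 0.003]
ft_force: [1.3, 4.6, 6.2]
grip_width: 0.0848
grasp_force: 2.9
```

Request:
nudge_tcp(rows="0,0,0,0,0,-0.0033,0.085;0,0,0,0,0,-0.0067,0.085;0,0,0,0,0,-0.0067,0.085")

```text
clock: 6.18
eef_pos: [0.5724, 0.0158, 0.158]
tool_rot: [0.179, 0.984, -0.0, 0.0]
ft_force: [-0.3, 0.8, 5.0]
grip_width: 0.085
grasp_force: 2.7
```

Request:
nudge_tcp(rows="0,0,0,0,0,0,0.085;0,0,0,0,0,0,0.085")

```text
clock: 6.42
eef_pos: [0.5724, 0.0158, 0.158]
tool_rot: [0.179, 0.984, -0.0, 0.0]
ft_force: [-0.7, -0.1, 5.4]
grip_width: 0.085
grasp_force: 2.7
```

Request:
nudge_tcp(rows="0,0,0,0,0,-0.0067,0.085;0,0,0,0,0,-0.0067,0.085")

```text
clock: 6.68
eef_pos: [0.5725, 0.0159, 0.1612]
tool_rot: [0.178, 0.984, -0.0, -0.0]
ft_force: [0.5, -0.3, 0.5]
grip_width: 0.0848
grasp_force: 0.0
```

Request:
nudge_tcp(rows="0,0,0,0,0,-0.05,0.085;0,0,0,0,0,-0.1167,0.085;0,0,0,0,0,-0.1333,0.085;0,0,0,0,0,-0.1333,0.085")

```text
clock: 7.18
eef_pos: [0.5727, 0.016, 0.2414]
tool_rot: [0.178, 0.984, 0.0, 0.0]
ft_force: [0.2, 0.2, -0.4]
grip_width: 0.0851
grasp_force: 0.0
```

```bash
python3 look.py b
```

```text
[-0.03378523  0.01717031 -0.04312518] 0.3867732337193663
```

View pics/bwrist.png

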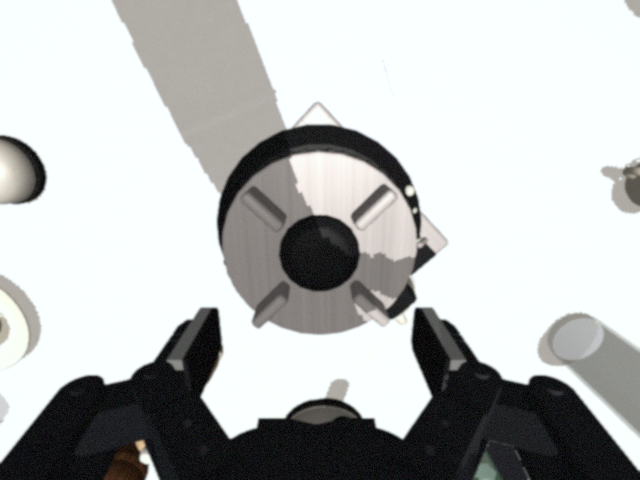

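Run:
```python
import cv2,numpy as np
a=cv2.convertScaleAbs(cv2.imread("pics/side0.png"),alpha=1.5);b=cv2.imread("pics/bside.png")
f=lambda i:cv2.resize(i[190:260,280:360],(400,350),interpolation=cv2.INTER_CUBIC)
cv2.imwrite("pics/cmp.png",np.hstack([f(a),f(b)]))
```

```text
(no output)
```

View pics/cmp.png

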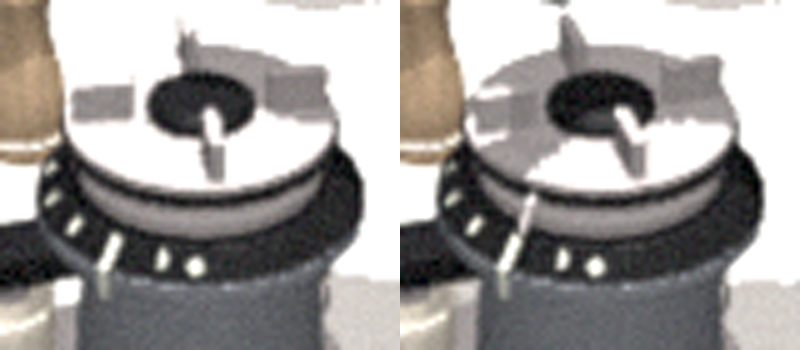

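Side view after the turn (right half): the pointer at (525,210) runs straight onto the long tick at (508,265), and the disc is at the same height as at the start. I'll check the rise numerically against the pressed picture.

Run:
```python
import cv2,numpy as np
I={k:cv2.convertScaleAbs(cv2.imread("pics/"+k+".png"),alpha=s)[:,:,1].astype(float) for k,s in(("side0",1.5),("aside",1),("bside",1))}
for c in(318,324,330,336):
  for k in I: print(c,k,I[k][218:244,c-2:c+3].mean(1).astype(int))
```

```text
318 side0 [226 233 224 237 239 246 255 255 255 245 144  77  30  76 135 153 152 138
 123  83  38  50  47 102 178 196]
318 aside [180 184 213 232 180 170 166 169 169 173 188 229 222 135  54  39  94 133
 122  86  40  51  50 102 178 198]
318 bside [236 255 255 255 255 255 255 255 255 249 149  81  33  78 136 152 151 135
 121  83  41  54  47  98 176 196]
324 side0 [247 198 185 185 183 184 183 192 221 233 138  70  36  82 139 156 149 133
 119  66  45  60  50  47  46  54]
324 aside [ 46 103 203 255 255 255 255 255 255 255 255 255 210 125  40  44  95 124
 118  66  42  61  48  50  52  47]
324 bside [135 129 140 160 179 193 213 234 252 245 143  70  30  83 134 157 149 132
 117  68  42  60  51  51  50  51]
330 side0 [255 255 255 255 255 255 255 255 235 145  74  29  82 131 149 148 129 111
  69  44  48  49  47  47  45  46]
330 aside [205 255 255 255 255 255 255 255 255 255 254 206 122  53  51  98 124 110
  66  35  45  51  45  45  41  46]
330 bside [240 226 225 225 225 225 227 236 228 138  74  38  76 129 150 146 129 111
  65  42  52  48  44  44  45  47]
336 side0 [255 255 255 255 255 254 228 155  88  54  72 114 142 134 122  91  57  38
  44  47  44  46  43  40  46  49]
336 aside [197 255 255 255 255 255 255 255 249 205 136  70  44  74 105  93  60  46
  41  43  41  43  45  40  44  44]
336 bside [255 255 255 255 255 255 228 159  88  50  68 115 138 134 122  95  59  42
  44  44  43  41  42  42  46  49]
```

```bash
python3 -c "
from workcell import bot, viewer, get_obs
print(bot.job_done())"
```

```text
the job is handed in; nothing more can be done
None
```

The grinder is set for filter coffee and handed in: the side camera shows the pointer at the long tick, and the collar has sprung fully up (about 8 mm above its pressed height); the arm is clear and the cups, mills and bell were left alone.

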